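# Close the casting mould and throw its toggle clamp

## Robot

A 6-joint arm with a two-finger parallel gripper is mounted at the origin on the work surface; the furniture and walls round the work are solid. World frame = base frame: x ahead of the robot, y to its left, z up, the work surface at z = 0. Lengths are in m, angles in rad, forces in N, time in s.
With the tool pointing down it reaches from about 0.2 to 0.875 m from the base axis. Payload 3.4 kg.
Tool frame: the origin (TCP) lies midway between the tips of the shut fingers; the grasp point (between the pads) lies r.grip_point_offset behind it (r.grip_point_offset is the distance from the TCP to the grasp point, in m); z points along the fingers, y is the direction in which the jaws open and shut (so a half turn about z gives the same grasp; the last joint's range is limited). The gripper opens to 94 mm and grips with 3 to 60 N. Pads are 16 mm wide; open, the fingers measure 119 mm over their backs; the gripper's body (75 mm by 177 mm) begins 78 mm behind the grasp point.
Start: joints at [1.097, 0.276, 1.505, -0, 1.361, -0.121], TCP at [0.199, 0.54, 0.205] pointing down, gripper open.
Joint ranges: [-2.89, 2.89], [-0.75, 2.08], [0.22, 2.7], [-1.18, 4.32], [0.11, 2.71], [-2.7, 2.7]. Speed limits (rad/s): [2.57, 2.57, 3.14, 3.14, 3.14, 3.14].

## Interface

Orientations are given as a unit quaternion [x, y, z, w].
In Python, from rig import sensors, cams, order, r gives the robot as it stands.
- The arm moves only by the tool arm_command, never from a script. Its argument "commands" is text: rows parted by semicolons, each of 5 numbers parted by spaces: the gripper command: -1 is shut, 1 is fully open, values between are in proportion, then the shift along the tool's x, y, z in mm, then the turn about the tool's z in degrees. A call has exactly 5 rows; each row shifts and turns the commanded pose from where the row before left it, along the tool's axes as they then stand; what a row does not reach is not made up. A row lasts 1/8 s, in which the tool goes at most 62.5 mm and 10.7 degrees, less where a joint would pass 70% of its speed; a pose out of reach is approached as far as the arm can. A call with a gripper value outside its range is refused whole. The fingers move at their own pace and stop on an object; "force" is the grip in N (left out, the last holds). Time passes only in rows, so rows that do not move let the fingers close, or fill a call up. It gives the time, the measured TCP pose, the force and the opening at its end, in the units of the state.
- sensors.sense(): the state, without advancing time (a new reading comes with each control period).
- cams.capture(name): name is "scene" or "top"; returns the picture (384x512x3 uint8, blue, green, red); there is no depth.
- cams.calibration(name): a dict with "fovy" (degrees; the focal length in pixels is half the picture's height over the tangent of half this angle, whatever the lens; pixels are square), "cx", "cy" (the principal point, pixels), "dist_coeffs" ([k1, k2, p1, p2, k3] as OpenCV has them; the pictures are not rectified), "world_to_cam" (4x4, takes a point from world to camera coordinates). Camera axes: x right, y down, z forward; pixel columns grow to the right and rows downward; lengths in m; the calibration is good to about 2 mm. A picture is of the moment at which its call begins. calibration takes no time and is no camera call.
- order.hand_in(): hands the job in, once; it reports no verdict.
The state is a dict: "clock": time; "qpos": joint angles; "joint_velocities": joint speeds; "joint_efforts": joint torques, N m; "eef_pos": TCP position; "eef_rot": TCP orientation; "contact_force": force on the tool from outside, world axes, zero at the start; "ft_torque": the same for the moment, N m; "gripper_width": finger opening in m.
Only numpy, scipy, OpenCV 4.12 (cv2) and the standard library are available. Lean on these libraries where they do the work, as an engineer would, in place of code of your own. Each camera call takes 0.05 s, during which the arm holds its last target. There are 200 camera calls.

## Task

Get the two-part mould in the jig ready for pouring: set the loose plaster upper half (the flat slab with three holes) gently down over the two brass pins of the lower half until it rests flush all round, then throw the toggle clamp's handle over, away from the mould and down, past its dead point until it is fully home, so that it stays locked by itself with the rubber foot pressing on the upper half. Do not force the plaster, and leave the cast cup and the plain slab where they stand.

Things in the scene. Friction and masses are not known exactly. Their poses are not given: they have to be found in the camera images.
- jig: casting jig, fixed: plywood board 100 x 380 x 15 mm with the lower mould half between battens and a steel toggle clamp on a wooden riser (46 mm wide, y = 92 to 276 mm, top at z = 55 mm). Origin: under the board, below the middle of the mould's bed; y along the board towards the clamp, z up. Handle pivot along x at y = 150, z = 80 mm. Open, arm and handle stand up at y = 75 to 190 mm, to z = 215 mm
- upper_half: loose plaster upper half, 56 (x) x 150 (y) x 30 mm, about 0.36 kg, lying top side up. Origin: centre of its underside. Three through holes on its long centre line: 12 mm holes for the pins at y = +60 and -50 mm, an 18 mm pouring hole at y = -24 mm. It fits one way only, its y axis along the jig's. Flush: its underside at the bed point's height
- clamp_handle (a joint): angle of the toggle handle about its pivot (rad): 0 open, handle up; dead point at about 1.38; 1.48 locked, handle lying down over the riser against its stop. Past the dead point it stays by itself, short of it it springs back. A link drives the hold-down arm: the arm comes down as the handle goes down
- grip (a point): centre of the round black handle grip, 22 mm in diameter, 72 mm long, 105 mm from the handle's pivot. In the jig's y-z plane it swings about the pivot from 80 degrees above +y (open, 183 mm above the table) to 5 degrees below +y (locked, 71 mm above the table, the grip only 5 mm above the riser, so the last part is pressed from above)
- clamp_foot: rubber foot, 23 mm in diameter, sprung, on the free end of the clamp's hold-down arm. Origin: on the arm's centre line, 93 mm from the arm's pivot. Comes down on the upper half 12 mm from its centre, between the pouring hole and the pin nearer the clamp
- cup_a: freshly cast waisted clay cup, 66 mm in diameter, 76 mm tall, bystander near the table's far edge, stands upright. Origin: centre of its underside
- slab: plain plaster slab without holes, 119 x 75 x 55 mm, bystander. Origin: centre of its underside
- bed (a point): middle of the mould's bed, 47 mm above the table, at the height of the lower half's top face; axes as the jig's. The plaster lower half (56 x 150 x 32 mm) lies here with play: up to 2 mm off across (x) and 6 mm along (y), so its pins must be seen or felt for. Brass pins at x = 0, y = +60 and -50 mm from its own middle, 10 mm in diameter, 16 mm tall, the last 2.5 mm tapering to 8 mm

How it is judged:
On the way, in this order (a step that is already met when the one before it is completed fails the run):
1. the upper half rests flush on the lower half, both pins in its holes, with the clamp still open (z of upper_half in the frame of bed between -0.003 and 0.0025 m and horizontal distance between upper_half and bed below 0.01 m and angle between the y axis of upper_half and the y axis of bed, either way round below 0.05 rad and angle between upper_half's own z axis and vertical below 0.03 rad and value of joint clamp_handle below 0.6 rad), for 0.2 s.
2. the handle has been thrown past its dead point (value of joint clamp_handle above 1.42 rad), for 0.1 s.
At the end, for the whole second after the job is handed in: the upper half rests flush over both pins (underside within 2.5 mm of the bed's height, tilt under 0.03 rad, centre within 10 mm of the bed's middle, y axes within 0.05 rad); the handle is locked past its dead point (over 1.42 rad) and the foot presses on the upper half with more than 5 N (z of upper_half in the frame of bed between -0.003 and 0.0025 m and horizontal distance between upper_half and bed below 0.01 m and angle between the y axis of upper_half and the y axis of bed, either way round below 0.05 rad and angle between upper_half's own z axis and vertical below 0.03 rad and value of joint clamp_handle above 1.42 rad and contact force between clamp_foot and upper_half above 5 N and linear speed of upper_half below 0.01 m/s); the robot touches nothing.
It fails at once if the plaster is forced: more than 60 N between the upper half and the jig with its lower half before the clamp is thrown (contact force between upper_half and jig above 60 N and value of joint clamp_handle below 0.6 rad).
It fails at once if the cast cup or the plain slab is moved by more than 20 mm (distance of any of cup_a, slab from where it was at the start of the episode above 0.02 m).
It also fails if it takes over 64 s, if anything falls off the work surface, if the arm or the gripper's body presses on something with over 40 N, if the wrist force passes 120 N, or if a joint passes its speed limit or range.

## Working session

There is one attempt and no reset: what is moved stays moved. The work goes in short steps, Python scripts to look and compute and a tool call to move; the robot and the scene stay as the last step left them, time stands still between calls to the robot, and variables do not carry over. Pictures are saved under pics/ and viewed, on a budget of 10 in all, crops included, one or two more only if the job needs it, and the job is handed in when it is done.

Besides the shell and the picture viewer there is one more tool, called as name(argument=value, ...) on one line, values as JSON. arm_command: Moves the arm, as the interface text tells. Its arguments: {"type":"object","properties":{"commands":{"type":"string"},"force":{"type":"number"}},"required":["commands"]}

```bash
ls; mkdir -p pics
python3 - <<'E'
from rig import sensors,cams,order,r
import cv2
print(r.grip_point_offset, sensors.sense())
for n in("scene","top"):
    cv2.imwrite(f"pics/{n}0.png",cams.capture(n)); print(n,cams.calibration(n))
E
```

```text
pics
0.0188 {'clock': 0.0, 'qpos': array([ 1.09698786e+00,  2.76603296e-01,  1.50608940e+00, -7.68580768e-07,
        1.36069905e+00, -1.20992564e-01]), 'joint_velocities': array([-0.00015254, -0.00026568,  0.00035105, -0.00222583,  0.00054002,
        0.0003128 ]), 'joint_efforts': array([ 1.23675462e-03, -4.04593027e+01, -2.37232411e+01,  7.04113813e-02,
        3.46823211e-02, -1.79670869e-04]), 'eef_pos': array([0.19843425, 0.53908708, 0.20461744]), 'eef_rot': array([ 1.75494260e-01,  9.84480043e-01, -8.60170083e-04, -2.63240770e-04]), 'contact_force': array([ 0.59710047, -0.33951283, -0.45480255]), 'ft_torque': array([ 0.01932408,  0.01445944, -0.05427368]), 'gripper_width': 0.09420051935749851}
scene {'fovy': 49.06260337242608, 'cx': 249.67618715624204, 'cy': 186.21179452461314, 'dist_coeffs': array([0.01132416, 0.        , 0.        , 0.        , 0.        ]), 'world_to_cam': array([[ 0.56046319, -0.82794064, -0.01988248, -0.34141697],
       [-0.37764438, -0.23412767, -0.89586213,  0.28481772],
       [ 0.73706563,  0.50960625, -0.44388707,  0.87931609],
       [ 0.        ,  0.        ,  0.        ,  1.        ]])}
top {'fovy': 56.45711300786743, 'cx': 255.50493212165014, 'cy': 190.94829350920986, 'dist_coeffs': array([0.01140374, 0.        , 0.        , 0.        , 0.        ]), 'world_to_cam': array([[-0.02526887, -0.99965976,  0.00646955, -0.08901338],
       [-0.99127338,  0.02421828, -0.12957838,  0.48460292],
       [ 0.12937761, -0.00968739, -0.99154808,  1.08262114],
       [ 0.        ,  0.        ,  0.        ,  1.        ]])}
```

View pics/scene0.png

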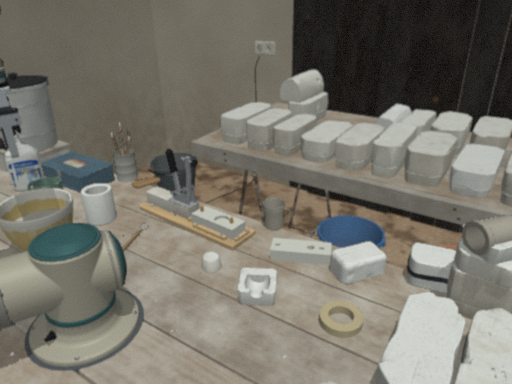

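View pics/top0.png

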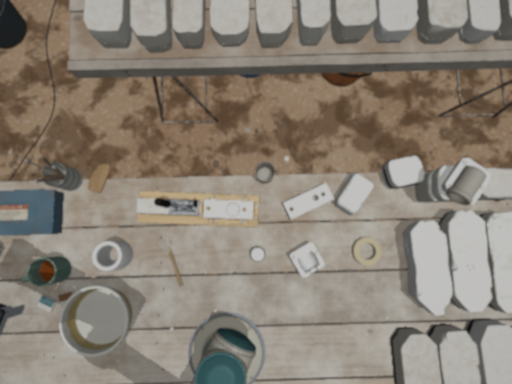

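The scene picture shows the open clamp at (182,180), lower half at (220,218), upper half at (300,250), slab at (357,262) and cup at (273,212). In the top picture the jig runs (138–258, 208), and the upper half is at (307,201). I'll zoom in on that area.

```bash
cat > h.py <<'E'
import numpy as np,cv2
from rig import sensors,cams,order,r
def K(c):
    f=192/np.tan(np.radians(c["fovy"]/2)); return np.array([[f,0,c["cx"]],[0,f,c["cy"]],[0,0,1]])
def unproj(n,uv,z):
    c=cams.calibration(n); T=c["world_to_cam"]; R,t=T[:3,:3],T[:3,3]
    p=cv2.undistortPoints(np.array(uv,float).reshape(-1,1,2),K(c),c["dist_coeffs"])[:,0]
    d=np.c_[p,np.ones(len(p))]@R; o=-R.T@t
    return o+d*((np.broadcast_to(z,len(p))-o[2])/d[:,2])[:,None]
def proj(n,P):
    c=cams.calibration(n); T=c["world_to_cam"]
    return cv2.projectPoints(np.array(P,float).reshape(-1,1,3),cv2.Rodrigues(T[:3,:3])[0],T[:3,3],K(c),c["dist_coeffs"])[0][:,0]
def crop(img,x0,y0,x1,y1,s,fn):
    cv2.imwrite(fn,cv2.resize(img[y0:y1,x0:x1],None,fx=s,fy=s,interpolation=cv2.INTER_CUBIC))
E
python3 - <<'E'
from h import *
t=cv2.imread("pics/top0.png")
a=cv2.resize(t[182:234,130:263],None,fx=6,fy=6,interpolation=cv2.INTER_CUBIC)
b=cv2.resize(t[170:220,263:396],None,fx=6,fy=6,interpolation=cv2.INTER_CUBIC)
cv2.imwrite("pics/c1.png",np.vstack([a[:300],b[:300]]))
print(unproj("top",[(138,193),(258,225),(203,208),(253,208),(307,201),(264,173),(355,194)],[.015,.015,.047,.047,.03,.04,.05]))
E
```

```text
[[ 0.48696123  0.26906357  0.015     ]
 [ 0.37698489 -0.10627401  0.015     ]
 [ 0.43173183  0.0605652   0.047     ]
 [ 0.42794643 -0.09190436  0.047     ]
 [ 0.44702941 -0.26044965  0.03      ]
 [ 0.53687132 -0.12881592  0.04      ]
 [ 0.46299536 -0.40539822  0.05      ]]
```

View pics/c1.png

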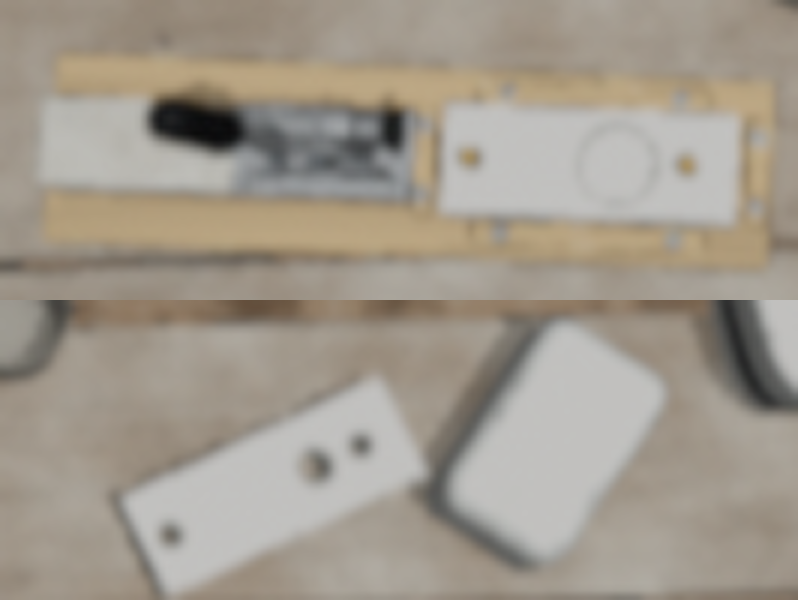

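The crop gives everything I need: pins at (470,157) and (686,165), and the upper half's holes at (170,535) and (361,445), with the +60 hole already on the clamp side. The slab is close to one corner, near (435,490), so I'll grasp near the middle.

```bash
cat >> h.py <<'E'
def c1(pts,x0,y0,dy=0):
    p=np.array(pts,float); p[:,1]-=dy; return (p+.5)/6-.5+[x0,y0]
def frame(a,b):  # a: +y hole, b: -y hole -> yaw of y axis
    d=(a-b)[:2]; return np.degrees(np.arctan2(d[1],d[0])), np.linalg.norm(d)
def toolyaw():   # world direction of tool x, y axes (deg)
    from scipy.spatial.transform import Rotation as R
    M=R.from_quat(sensors.sense()["eef_rot"]).as_matrix(); return M
E
python3 - <<'E'
from h import *
P=unproj("top",c1([(470,157),(686,165)],130,182),.063)
L=unproj("top",c1([(441,102),(742,115),(737,226),(438,214)],130,182),.047)
B=unproj("top",c1([(57,57),(773,82),(768,266),(43,240)],130,182),.015)
H=unproj("top",c1([(170,535),(361,445),(316,466)],263,170,300),.03)
C=unproj("top",c1([(116,494),(380,374),(430,474),(168,597)],263,170,300),.03)
Gp=unproj("top",c1([(160,115),(240,132)],130,182),[.215,.15])
np.set_printoptions(precision=4,suppress=True)
def org(a,b,s=None): u=(a-b)/np.linalg.norm(a-b); return (a+b)/2-u*.005
print("pins",P,frame(P[0],P[1]),org(P[0],P[1]))
print("lower c",L.mean(0),frame((L[0]+L[3])/2,(L[1]+L[2])/2))
print("board",B.mean(0),frame((B[0]+B[3])/2,(B[1]+B[2])/2))
print("holes",H,frame(H[0],H[1]),org(H[0],H[1]))
print("upper c",C.mean(0),frame((C[0]+C[3])/2,(C[1]+C[2])/2))
print("grip?",Gp); print(toolyaw())
s=cv2.imread("pics/scene0.png"); crop(s,135,140,260,250,6,"pics/c2.png")
E
```

```text
pins [[ 0.4307  0.0436  0.063 ]
 [ 0.424  -0.0645  0.063 ]] (np.float64(86.45082145845174), np.float64(0.10829074254044856)) [ 0.4271 -0.0154  0.063 ]
lower c [ 0.427  -0.0151  0.047 ] (np.float64(86.18508568690369), np.float64(0.15265866973643205))
board [0.4337 0.0806 0.015 ] (np.float64(86.53929792781649), np.float64(0.37672648204135545))
holes [[ 0.4241 -0.2095  0.03  ]
 [ 0.4685 -0.3106  0.03  ]
 [ 0.4581 -0.2867  0.03  ]] (np.float64(113.71565033572426), np.float64(0.11045802890144514)) [ 0.4483 -0.2646  0.03  ]
upper c [ 0.4491 -0.2644  0.03  ] (np.float64(113.28789371760935), np.float64(0.1516272151674805))
grip? [[0.4391 0.1577 0.215 ]
 [0.4374 0.1384 0.15  ]]
[[-0.9384  0.3455 -0.0007]
 [ 0.3456  0.9384 -0.0014]
 [ 0.0002 -0.0016 -1.    ]]
```

View pics/c2.png

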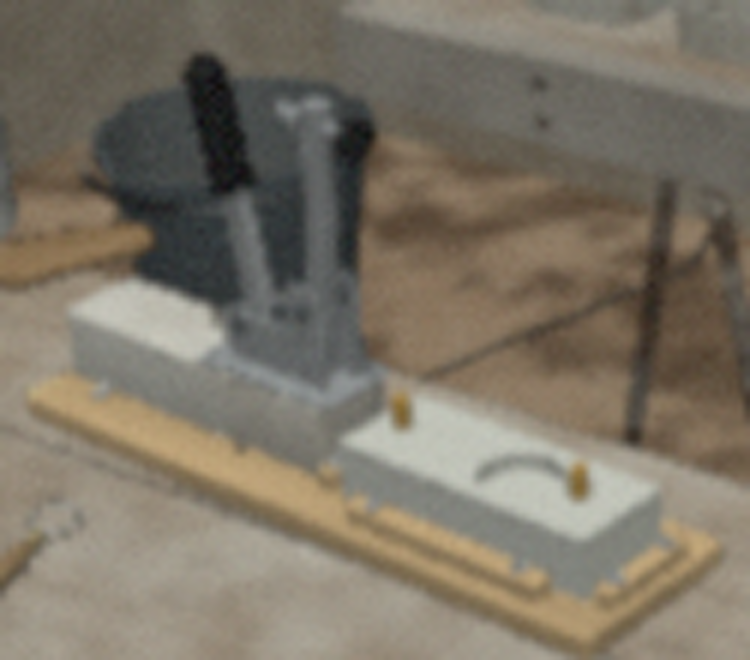

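The arm stands upright at y≈80–100 and the handle leans back, with a clear gap between their tops. The battens are low. I'll move above the upper half.

arm_command(commands="1 -20 -26 -45 0; 1 -20 -26 -45 0; 1 -34 -44 0 0; 1 -34 -44 0 0; 1 -34 -44 0 0", force=30)

```text
clock: 0.72
eef_pos: [0.2685, 0.3161, 0.2953]
eef_rot: [0.175, 0.985, -0.0, 0.0]
contact_force: [0.8, -0.6, 0.5]
gripper_width: 0.0936
```

arm_command(commands="1 -34 -44 0 0; 1 -34 -44 0 0; 1 -34 -44 0 0; 1 -34 -44 0 0; 1 -34 -44 0 0")

```text
clock: 1.35
eef_pos: [0.3519, 0.051, 0.2954]
eef_rot: [0.175, 0.984, 0.0, 0.0]
contact_force: [0.4, -0.3, 0.0]
gripper_width: 0.0937
```

arm_command(commands="1 -34 -44 0 0; 1 -34 -44 0 0; 1 -34 -44 0 0; 1 -34 -44 0 0; 1 -34 -44 0 0")

```text
clock: 1.98
eef_pos: [0.4354, -0.2142, 0.2951]
eef_rot: [0.176, 0.984, 0.0, -0.0]
contact_force: [0.5, -0.2, -0.7]
gripper_width: 0.094
```

arm_command(commands="1 -31 -44 0 0; 1 0 0 30 10; 1 0 0 30 10; 1 0 0 30 10; 1 0 0 0 10")

```text
clock: 2.6
eef_pos: [0.4474, -0.2632, 0.2023]
eef_rot: [0.504, 0.864, 0.001, -0.003]
contact_force: [0.3, -0.0, 1.0]
gripper_width: 0.094
```

arm_command(commands="1 0 0 0 6.3; 1 0 0 0 0; 1 0 0 0 0; 1 0 0 0 0; 1 0 0 0 0")

```text
clock: 3.22
eef_pos: [0.4493, -0.2645, 0.2055]
eef_rot: [0.548, 0.836, 0.0, 0.0]
contact_force: [-1.1, -0.2, 1.0]
gripper_width: 0.0939
```

```bash
cat >> h.py <<'E'
def delta(x,y,z,psi):  # shift (mm) in present tool axes, then turn (deg) to reach target TCP, tool-y yaw psi
    s=sensors.sense(); M=toolyaw(); d=M.T@(np.array([x,y,z])-s["eef_pos"])*1000
    yaw=np.degrees(np.arctan2(M[1,1],M[0,1]))
    print("t",round(s["clock"],2),"pos",s["eef_pos"].round(4),"yaw",round(yaw,2),"F",s["contact_force"].round(1),"M",s["ft_torque"].round(2),"w",round(s["gripper_width"],4))
    print("shift",d.round(1),"turn",round((yaw-psi+180)%360-180,2),"tilt",M[:,2].round(4))
E
python3 -c "
from h import *
delta(.4487,-.2645,.003,23.5)"
```

```text
t 3.23 pos [ 0.4493 -0.2645  0.2055] yaw 23.51 F [-1.1 -0.2  1. ] M [-0.05  0.01 -0.01] w 0.0939
shift [ 2.000e-01 -6.000e-01  2.025e+02] turn 0.01 tilt [ 2.e-04  0.e+00 -1.e+00]
```

arm_command(commands="1 0 0 50 0; 1 0 0 50 0; 1 0 0 50 0; 1 0 0 30 0; 1 0 0 20 0")

```text
clock: 3.85
eef_pos: [0.4487, -0.264, 0.0038]
eef_rot: [0.548, 0.836, 0.0, -0.001]
contact_force: [-0.2, -1.2, -0.5]
gripper_width: 0.0942
```

arm_command(commands="-1 0 0 0 0; -1 0 0 0 0; -1 0 0 0 0; -1 0 0 0 0; -1 0 0 0 0", force=30)

```text
clock: 4.47
eef_pos: [0.4499, -0.2648, 0.0063]
eef_rot: [0.548, 0.836, 0.0, 0.001]
contact_force: [0.2, 0.5, 4.4]
gripper_width: 0.0555
```

arm_command(commands="-1 0 0 0 0; -1 0 0 0 0; -1 0 0 -10 0; -1 0 0 -20 0; -1 0 0 -30 0")

```text
clock: 5.1
eef_pos: [0.4479, -0.2636, 0.065]
eef_rot: [0.548, 0.836, 0.0, -0.002]
contact_force: [0.3, -1.2, -3.3]
gripper_width: 0.0561
```

```bash
python3 -c "
from h import *
delta(.427,-.0153,.16,-3.6)"
```

```text
t 5.1 pos [ 0.4479 -0.2636  0.065 ] yaw 23.48 F [ 0.3 -1.2 -3.3] M [-0.06 -0.08  0.  ] w 0.0561
shift [236.4  79.6 -94.3] turn 27.08 tilt [-0.0032  0.0024 -1.    ]
```

arm_command(commands="-1 0 0 -37 0; -1 0 0 -38 0; -1 30 10 0 0; -1 40 14 0 0; -1 40 14 0 0")

```text
clock: 5.72
eef_pos: [0.4393, -0.1471, 0.1402]
eef_rot: [0.549, 0.836, -0.0, -0.001]
contact_force: [-0.0, -0.8, -2.2]
gripper_width: 0.0559
```

arm_command(commands="-1 40 14 0 0; -1 40 14 0 0; -1 30 10 0 0; -1 16 4 0 9; -1 0 0 0 9")

```text
clock: 6.35
eef_pos: [0.4272, -0.0147, 0.1402]
eef_rot: [0.674, 0.739, -0.0, -0.001]
contact_force: [-0.6, 0.3, -3.1]
gripper_width: 0.056
```

arm_command(commands="-1 0 0 0 9; -1 0 0 15 0; -1 0 0 10 0; -1 0 0 0 0; -1 0 0 0 0")

```text
clock: 6.98
eef_pos: [0.4287, -0.0162, 0.1156]
eef_rot: [0.728, 0.685, 0.0, 0.0]
contact_force: [0.1, 0.1, -1.7]
gripper_width: 0.0561
```

```bash
python3 - <<'E'
from h import *
delta(.427,-.0153,.0533,-3.6)
t=cams.capture("top");s=cams.capture("scene");cv2.imwrite("pics/t1.png",t);cv2.imwrite("pics/s1.png",s)
a=cv2.resize(t[180:234,190:270],None,fx=6,fy=6,interpolation=cv2.INTER_CUBIC)
b=cv2.resize(s[180:250,190:270],None,fx=6,fy=6,interpolation=cv2.INTER_CUBIC)[:420]
cv2.imwrite("pics/c3.png",np.vstack([a,b])[:600] if 0 else np.hstack([cv2.copyMakeBorder(a,0,96,0,0,0),b])[:, :])
print(proj("scene",[[.4307,.0436,.063],[.424,-.0645,.063]]))
E
python3 -c "
import cv2;i=cv2.imread('pics/c3.png');print(i.shape);cv2.imwrite('pics/c3.png',cv2.resize(i,(800,350)))"
```

```text
t 6.97 pos [ 0.4287 -0.0162  0.1156] yaw -3.52 F [ 0.1  0.1 -1.7] M [-0.07  0.07  0.01] w 0.0561
shift [ 0.8 -1.8 62.3] turn 0.08 tilt [ 2.e-04  0.e+00 -1.e+00]
[[201.14331492 205.82578345]
 [230.4694055  217.22120879]]
(420, 960, 3)
```

View pics/c3.png

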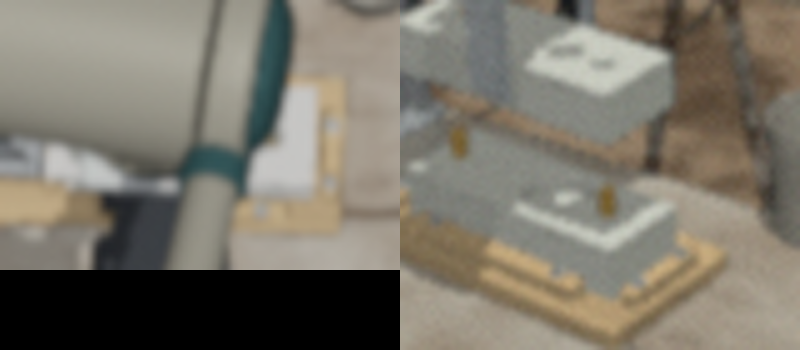

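Scene crop (right half): the slab hangs over the pins. Its near corner is at (607,95) and right corner at (671,57). The lower half's matching corners are at (605,248) and (675,208), and the pin tops at (459,128) and (607,188). Next I'll compare these in world coordinates.

Run:
```python
from h import *
np.set_printoptions(precision=4,suppress=True)
s=cv2.imread("pics/s1.png")
f=lambda p:(np.array(p,float)-[400,0])/5+[190,180]-.4
zt=.1156-.006+.03
print("upper hole/corners",unproj("scene",f([(603,64),(607,95),(671,57)]),zt))
print("lower corners",unproj("scene",f([(605,248),(675,208)]),.047))
print("pin tops",unproj("scene",f([(459,128),(607,188)]),.063))
crop(s,214,180,254,235,14,"pics/c4.png")
```

```text
upper hole/corners [[ 0.4228 -0.0683  0.1396]
 [ 0.3962 -0.0905  0.1396]
 [ 0.4481 -0.0939  0.1396]]
lower corners [[ 0.3959 -0.0849  0.047 ]
 [ 0.4489 -0.093   0.047 ]]
pin tops [[ 0.4339  0.0454  0.063 ]
 [ 0.4249 -0.0656  0.063 ]]
```

View pics/c4.png

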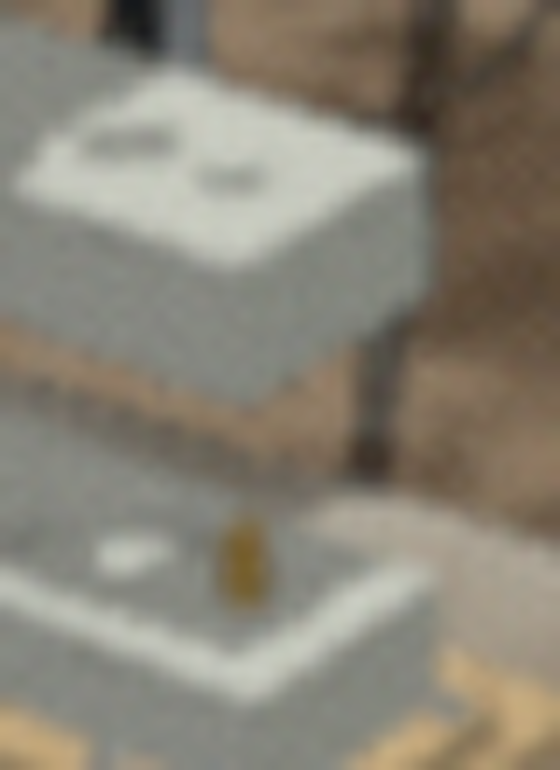

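Run:
```python
from h import *
np.set_printoptions(precision=4,suppress=True)
f=lambda p:(np.array(p,float)+.5)/14-.5+[214,180]
zt=.1396
print(unproj("scene",f([(232,180),(241,270),(430,153)]),zt))
print(unproj("scene",f([(245,700),(436,570)]),.047))
print(unproj("scene",f([(245,518)]),.063))
```

```text
[[ 0.4227 -0.0681  0.1396]
 [ 0.3949 -0.0907  0.1396]
 [ 0.4512 -0.0931  0.1396]]
[[ 0.3951 -0.0869  0.047 ]
 [ 0.4531 -0.0903  0.047 ]]
[[ 0.4277 -0.0636  0.063 ]]
```

The two cameras agree across the scene camera's line of sight. They differ only in depth, where the scene view depends heavily on the assumed height. I'll use the top estimate, shift (+1.2, −1.7), and lower to just above the pins.

arm_command(commands="-1 1.2 -1.7 15 0; -1 0 0 15 0; -1 0 0 10 0; -1 0 0 0 0; -1 0 0 0 0")

```text
clock: 7.7
eef_pos: [0.4275, -0.015, 0.0759]
eef_rot: [0.728, 0.685, 0.0, 0.0]
contact_force: [-0.1, -0.7, -3.6]
gripper_width: 0.0558
```

Run:
```python
from h import *
delta(.427,-.0151,.0533,-3.6)
s=cams.capture("scene");cv2.imwrite("pics/s2.png",s)
crop(s,190,180,254,235,11,"pics/c5.png")
```

```text
t 7.7 pos [ 0.4275 -0.015   0.0759] yaw -3.51 F [-0.1 -0.7 -3.6] M [-0.07  0.08 -0.02] w 0.0558
shift [-0.2 -0.6 22.6] turn 0.09 tilt [ 1.e-03 -1.e-04 -1.e+00]
```

View pics/c5.png

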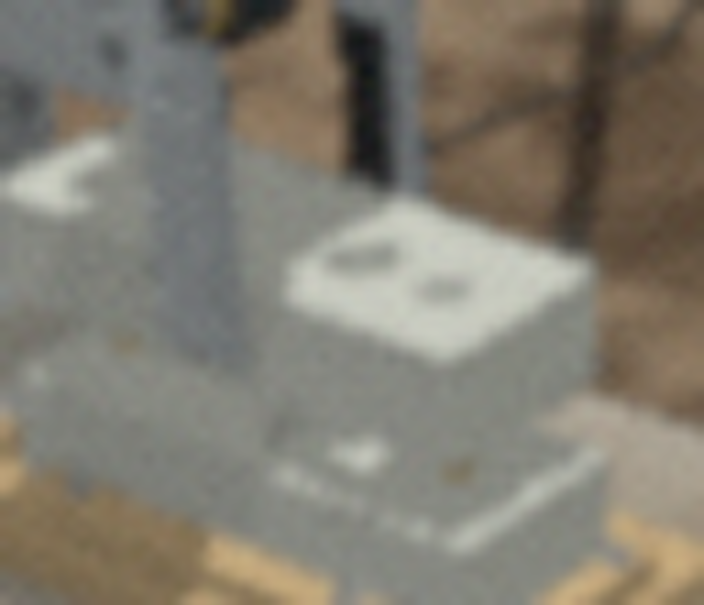

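Run:
```python
from h import *
f=lambda p:(np.array(p,float)+.5)/11-.5+[190,180]
a=unproj("scene",f([(445,362),(595,262)]),.0999)
b=unproj("scene",f([(455,555),(607,455)]),.047)
d=b-a; print(d.round(4), "camx mm",(1000*d@np.array([.56,-.828,0])).round(1),"depth",(1000*d@np.array([.82,.57,0])).round(1))
```

```text
[[-0.     -0.0003 -0.0529]
 [-0.0013 -0.0028 -0.0529]] camx mm [0.2 1.6] depth [-0.2 -2.7]
```

The alignment agrees to about 1 mm, so I'll lower by feel.

arm_command(commands="-1 0 0 3 0; -1 0 0 2 0; -1 0 0 2 0; -1 0 0 2 0; -1 0 0 0 0")

```text
clock: 8.38
eef_pos: [0.4274, -0.0149, 0.0663]
eef_rot: [0.729, 0.685, 0.0, 0.0]
contact_force: [0.7, 0.0, -3.7]
gripper_width: 0.0558
```

```bash
python3 -c "
from h import *
delta(.427,-.0151,.0533,-3.6)"
```

```text
t 8.38 pos [ 0.4274 -0.0149  0.0663] yaw -3.52 F [ 0.7  0.  -3.7] M [-0.1  -0.11 -0.1 ] w 0.0558
shift [-0.2 -0.4 13. ] turn 0.08 tilt [ 8.e-04 -1.e-04 -1.e+00]
```

arm_command(commands="-1 0 0 2 0; -1 0 0 2 0; -1 0 0 2 0; -1 0 0 0 0; -1 0 0 0 0")

```text
clock: 9.0
eef_pos: [0.4273, -0.015, 0.0605]
eef_rot: [0.728, 0.685, 0.0, 0.0]
contact_force: [2.9, -0.8, -3.4]
gripper_width: 0.0558
```

```bash
python3 -c "
from h import *
delta(.427,-.0151,.0533,-3.6)"
```

```text
t 9.0 pos [ 0.4273 -0.015   0.0605] yaw -3.51 F [ 2.9 -0.8 -3.4] M [-0.16 -0.24 -0.13] w 0.0558
shift [-0.1 -0.3  7.2] turn 0.09 tilt [ 6.e-04 -2.e-04 -1.e+00]
```

Side force is +2.9 N in x, so the pins are in the holes. I'll ease +x a little and continue down.

arm_command(commands="-1 0 0.6 2 0; -1 0 0 2 0; -1 0 0 1.5 0; -1 0 0 1 0; -1 0 0 0 0")

```text
clock: 9.62
eef_pos: [0.4275, -0.0149, 0.0539]
eef_rot: [0.728, 0.685, -0.0, -0.0]
contact_force: [1.4, -0.2, -2.7]
gripper_width: 0.0557
```

```bash
python3 -c "
from h import *
delta(.427,-.0151,.0533,-3.6)"
```

```text
t 9.62 pos [ 0.4275 -0.0149  0.0539] yaw -3.51 F [ 1.4 -0.2 -2.7] M [-0.05 -0.18 -0.03] w 0.0557
shift [-0.2 -0.5  0.6] turn 0.09 tilt [-2.e-04  1.e-04 -1.e+00]
```

arm_command(commands="-1 0 0 0.5 0; -1 0 0 0.5 0; -1 0 0 0.5 0; -1 0 0 0 0; -1 0 0 0 0")

```text
clock: 10.25
eef_pos: [0.4276, -0.0149, 0.0531]
eef_rot: [0.728, 0.685, 0.0, 0.0]
contact_force: [-1.2, 0.6, 4.6]
gripper_width: 0.0555
```

It is seated, so I'll release and retreat upward.

arm_command(commands="0.6 0 0 0 0; 1 0 0 0 0; 1 0 0 0 0; 1 0 0 -10 0; 1 0 0 -40 0")

```text
clock: 10.88
eef_pos: [0.4258, -0.0146, 0.1019]
eef_rot: [0.728, 0.685, -0.001, -0.002]
contact_force: [0.1, 0.3, 0.8]
gripper_width: 0.094
```

arm_command(commands="-1 0 0 -55 0; -1 0 0 -55 0; -1 -20 0 -40 0; -1 -20 0 0 0; -1 0 0 0 0")

```text
clock: 11.5
eef_pos: [0.4251, -0.0555, 0.2533]
eef_rot: [0.729, 0.684, 0.0, 0.001]
contact_force: [0.4, 0.2, 0.5]
gripper_width: 0.0476
```

Run:
```python
from h import *
s=cams.capture("scene");cv2.imwrite("pics/s3.png",s)
crop(s,150,140,254,240,6,"pics/c6.png")
# jig frame: bed from board centre, yaw 86.5
a=np.radians(86.5);ey=np.array([np.cos(a),np.sin(a)]);bed=np.array([.4337,.0806])-.09*ey
for y,z in((135,260),(135,200),(150,80),(168,183)): 
    p=bed+ey*y/1000; print(y,p.round(4)); 
p=bed+ey*.135; delta(p[0],p[1],.26,-3.5)
```

```text
135 [0.4364 0.1255]
135 [0.4364 0.1255]
150 [0.4374 0.1405]
168 [0.4385 0.1585]
t 11.55 pos [ 0.4248 -0.0547  0.2526] yaw -3.59 F [ 1.  -0.4 -0.9] M [-0.09  0.01 -0.02] w 0.0435
shift [180.6   0.4  -7.2] turn -0.09 tilt [ 0.e+00  6.e-04 -1.e+00]
```

View pics/c6.png

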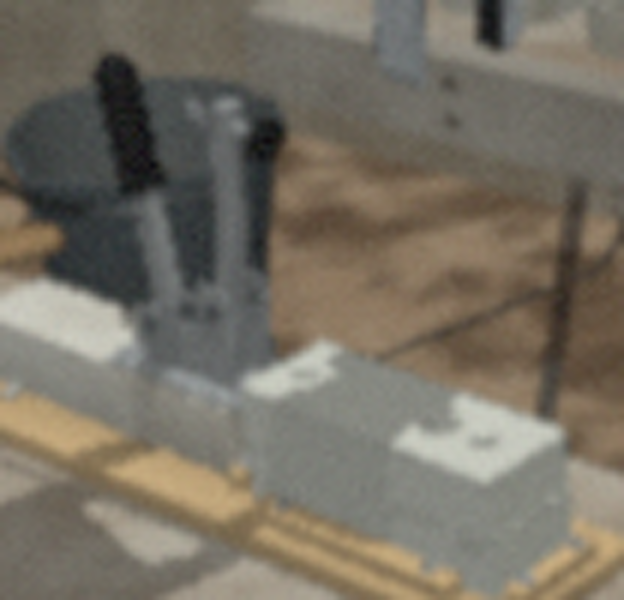

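The upper half is flush and its pouring hole is visible. The handle tip at (113,65) and arm top at (228,105) leave a gap between them. I'll bring the shut fingers into that gap.

arm_command(commands="-1 45 0 0 0; -1 45 0 0 0; -1 45 0 0 0; -1 45 0 0 0; -1 0 0 0 0")

```text
clock: 12.18
eef_pos: [0.4351, 0.128, 0.2517]
eef_rot: [0.727, 0.687, -0.0, -0.001]
contact_force: [0.2, 0.6, -0.2]
gripper_width: 0.0005
```

Run:
```python
from h import *
delta(.4366,.1255,.195,-3.5)
print("pred tip, armtop px",proj("scene",[[.4389,.165,.219]]), "seen 168.8,149.5")
s=cams.capture("scene");cv2.imwrite("pics/s4.png",s)
crop(s,130,110,230,210,6,"pics/c7.png")
```

```text
t 12.18 pos [0.4351 0.128  0.2517] yaw -3.21 F [ 0.2  0.6 -0.2] M [-0.07  0.06 -0.06] w 0.0005
shift [-2.5  1.7 56.7] turn 0.29 tilt [-0.0021  0.0012 -1.    ]
pred tip, armtop px [[166.03637721 145.25583588]] seen 168.8,149.5
```

View pics/c7.png

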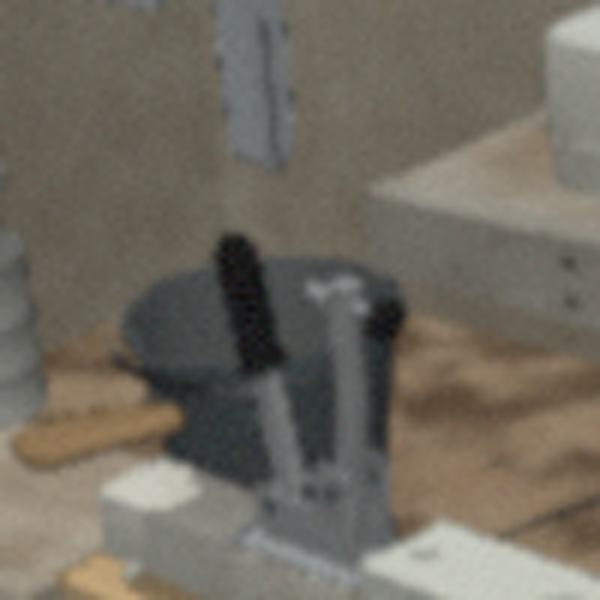

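Shut fingertips are at (262,160) and the handle tip at (235,235). That puts the handle nearer the mould side than I predicted, so I'll locate it with both cameras.

Run:
```python
from h import *
np.set_printoptions(precision=4,suppress=True)
print("riser ends",unproj("top",c1([(40,140),(412,160)],130,182),.055))
def tri(uvt,uvs):
    A=[];b=[]
    Q=[]
    for n,uv in(("top",uvt),("scene",uvs)):
        p0=unproj(n,[uv],0.)[0];p1=unproj(n,[uv],.3)[0];d=(p1-p0)/np.linalg.norm(p1-p0);N=np.eye(3)-np.outer(d,d);A.append(N);b.append(N@p0)
    x=np.linalg.lstsq(np.vstack(A),np.hstack(b),rcond=None)[0]; return x
f6=lambda p,x0,y0:(np.array(p,float)+.5)/6-.5+[x0,y0]
T=lambda p:f6(p,130,182); S=lambda p:f6(p,130,110)
print("tip",tri(T((160,116)),S((234,243))))
print("grip low end",tri(T((235,130)),S((264,365))))
print("arm top",tri(T((395,130)),S((380,317))))
P=sensors.sense()["eef_pos"]; print("finger tip px crop",(proj("scene",[P])[0]-[130,110]+.5)*6-.5)
```

```text
riser ends [[0.4454 0.2609 0.055 ]
 [0.4306 0.0738 0.055 ]]
tip [0.4403 0.1598 0.205 ]
grip low end [0.4377 0.1426 0.1468]
arm top [0.432  0.0609 0.1921]
finger tip px crop [266.8527 164.848 ]
```

The riser ends and the triangulation agree: the bed is at y≈−0.016, so the handle pivot is at about (0.4367, 0.134, 0.080). I'll shift back 8 mm and descend into the gap.

arm_command(commands="-1 -8 2.5 0 0; -1 0 0 28 0; -1 0 0 28 0; -1 0 0 0 0; -1 0 0 0 0", force=40)

```text
clock: 12.85
eef_pos: [0.4397, 0.1155, 0.1979]
eef_rot: [0.729, 0.684, 0.002, 0.001]
contact_force: [0.7, 1.3, 7.5]
gripper_width: 0.0003
```

```bash
python3 -c "
from h import *
delta(.4367,.1347,.195,-3.5)"
```

```text
t 12.85 pos [0.4397 0.1155 0.1979] yaw -3.68 F [0.7 1.3 7.5] M [ 0.23  0.02 -0.  ] w 0.0003
shift [18.9 -4.2  2.9] turn -0.18 tilt [ 0.0037  0.0012 -1.    ]
```

arm_command(commands="-1 0 0 -6 0; -1 8 -2 0 0; -1 0 0 0 0; -1 0 0 0 0; -1 0 0 0 0")

```text
clock: 13.48
eef_pos: [0.4365, 0.1248, 0.2023]
eef_rot: [0.728, 0.685, -0.0, -0.0]
contact_force: [-0.0, -0.2, -0.2]
gripper_width: 0.0003
```

Run:
```python
from h import *
delta(.4367,.1347,.195,-3.5)
s=cams.capture("scene");cv2.imwrite("pics/s5.png",s)
crop(s,140,120,230,210,6,"pics/c8.png")
```

```text
t 13.47 pos [0.4365 0.1248 0.2023] yaw -3.5 F [-0.  -0.2 -0.2] M [-0.04  0.03 -0.03] w 0.0003
shift [ 9.9 -0.4  7.3] turn 0.0 tilt [-4.e-04 -1.e-04 -1.e+00]
```

View pics/c8.png

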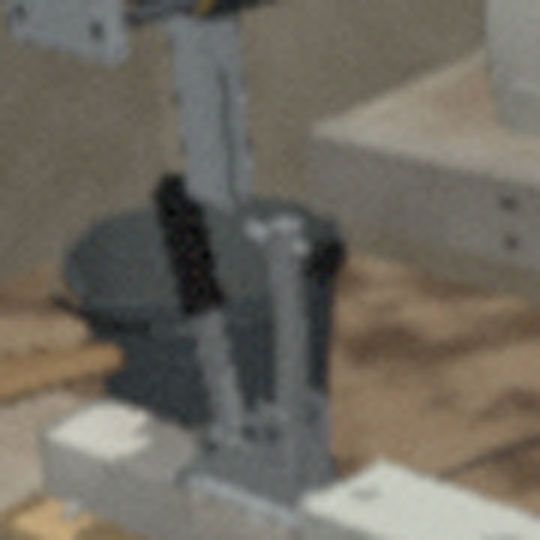

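The fingers now sit in the gap just behind the handle tip. What I touched was the bolt at the arm's top, at (257,230). Now I'll push the handle over along its arc.

arm_command(commands="-1 10 0 5 0; -1 11 0 2 0; -1 10 0 3 0; -1 9 0 3 0; -1 9 0 4 0")

```text
clock: 14.15
eef_pos: [0.4398, 0.1746, 0.1853]
eef_rot: [0.728, 0.685, 0.0, 0.0]
contact_force: [0.0, -0.1, 1.1]
gripper_width: 0.0003
```

```bash
python3 -c "
from h import *
delta(.4393,.174,.185,-3.5)"
```

```text
t 14.15 pos [0.4398 0.1746 0.1853] yaw -3.5 F [ 0.  -0.1  1.1] M [-0.2  -0.04  0.  ] w 0.0003
shift [-0.6 -0.5  0.3] turn 0.0 tilt [ 4.e-04  3.e-04 -1.e+00]
```

arm_command(commands="-1 9 0 4.5 0; -1 8.5 0 5.5 0; -1 8 0 6 0; -1 7.5 0 7 0; -1 7 0 7 0")

```text
clock: 14.78
eef_pos: [0.4419, 0.2141, 0.1548]
eef_rot: [0.728, 0.685, -0.0, -0.0]
contact_force: [-1.1, 0.0, 0.6]
gripper_width: 0.0005
```

Run:
```python
from h import *
delta(.4417,.214,.155,-3.5)
s=cams.capture("scene");cv2.imwrite("pics/s6.png",s)
crop(s,130,130,220,220,6,"pics/c9.png")
```

```text
t 14.78 pos [0.4419 0.2141 0.1548] yaw -3.51 F [-1.1  0.   0.6] M [-0.07  0.06  0.03] w 0.0005
shift [-0.1 -0.2 -0.2] turn -0.01 tilt [-5.e-04  0.e+00 -1.e+00]
```

View pics/c9.png

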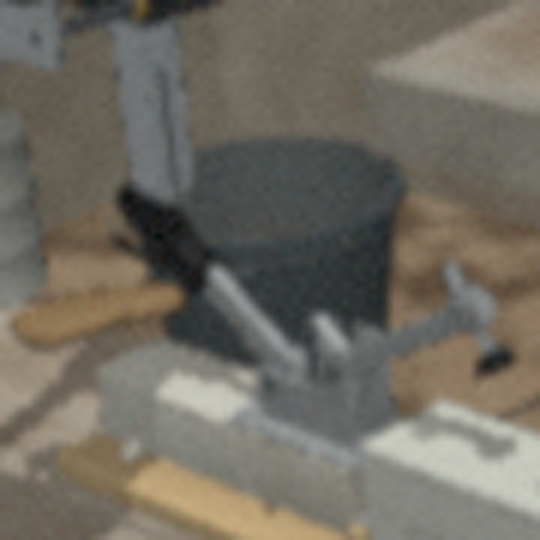

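The handle follows at about 35–40°, and the arm is swinging down. I'll continue.

arm_command(commands="-1 6 0 8 0; -1 5.5 0 8.5 0; -1 4.5 0 9 0; -1 4 0 9 0; -1 3 0 9.5 0")

```text
clock: 15.45
eef_pos: [0.4436, 0.2368, 0.1109]
eef_rot: [0.728, 0.685, 0.0, 0.0]
contact_force: [-0.1, -0.6, 2.2]
gripper_width: 0.0003
```

arm_command(commands="-1 2 0 7 0; -1 1 0 7 0; -1 0 0 7 0; -1 0 0 6 0; -1 0 0 0 0")

```text
clock: 16.08
eef_pos: [0.4432, 0.2392, 0.0837]
eef_rot: [0.728, 0.685, -0.001, -0.0]
contact_force: [-0.0, -0.8, 0.0]
gripper_width: 0.0006
```

```bash
python3 -c "
from h import *
delta(.444,.240,.081,-3.5)"
```

```text
t 16.07 pos [0.4432 0.2392 0.0837] yaw -3.52 F [-0.  -0.8  0. ] M [-0.07  0.02 -0.01] w 0.0006
shift [0.8 0.8 2.7] turn -0.02 tilt [-1.4e-03 -7.0e-04 -1.0e+00]
```

arm_command(commands="-1 0 0 1.5 0; -1 0 0 1.5 0; -1 0 0 1 0; -1 0 0 1 0; -1 0 0 0 0")

```text
clock: 16.7
eef_pos: [0.4441, 0.2396, 0.082]
eef_rot: [0.728, 0.685, 0.001, 0.0]
contact_force: [-3.8, -2.2, 15.7]
gripper_width: 0.0005
```

Contact is firm at z≈0.082, the expected height for the locked stop. One more light press, then retreat and look.

arm_command(commands="-1 0 0 2 0; -1 0 0 1 0; -1 0 0 -10 0; -1 0 0 -50 0; -1 0 0 -60 0")

```text
clock: 17.32
eef_pos: [0.4429, 0.2392, 0.1968]
eef_rot: [0.729, 0.685, -0.001, -0.001]
contact_force: [0.4, 1.1, -0.0]
gripper_width: 0.0007
```

arm_command(commands="-1 0 0 -60 0; -1 0 0 0 0; -1 0 0 0 0; -1 0 0 0 0; -1 0 0 0 0")

```text
clock: 17.95
eef_pos: [0.443, 0.2393, 0.2549]
eef_rot: [0.728, 0.685, -0.001, -0.001]
contact_force: [-0.0, 0.6, 1.1]
gripper_width: 0.0006
```

Run:
```python
from h import *
delta(.444,.240,.081,-3.5)
s=cams.capture("scene");cv2.imwrite("pics/s7.png",s)
crop(s,130,150,260,250,6,"pics/c10.png")
```

```text
t 17.95 pos [0.443  0.2393 0.2549] yaw -3.52 F [-0.   0.6  1.1] M [-0.06  0.06 -0.  ] w 0.0006
shift [  1.    1.5 173.8] turn -0.02 tilt [-0.003  -0.0011 -1.    ]
```

View pics/c10.png

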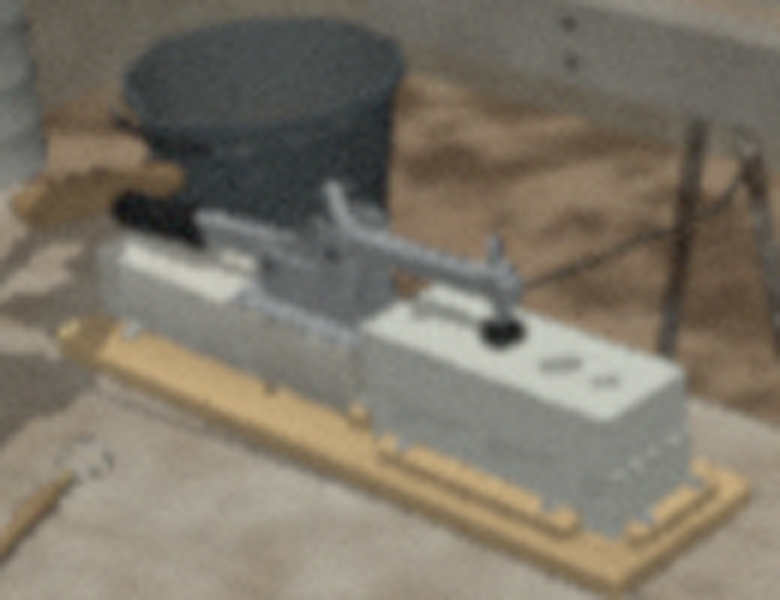

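The handle lies down over the riser at (155,215) and stays there untouched. The foot at (502,330) presses on the flush upper half between the pouring hole and the clamp-side pin. Handing in.

```bash
python3 -c "
from h import *
print(order.hand_in())"
```

```text
the job is handed in; nothing more can be done
None
```

The upper half is seated over both pins, the toggle handle is locked down, and I've handed the job in at about 18 s on the robot's clock. The hand-in gives no verdict.

- **Seating:** I lowered the plaster by feel. The wrist force stayed under about 5 N in every reading, and the picture after release showed it flush.
- **Clamp:** I pushed the handle over with the shut fingers and pressed it against its stop, with contact at z ≈ 0.082 m where the locked position should be. After the arm withdrew, the last picture showed the handle still down by itself and the foot resting on the flush upper half.
- **Not measured:** I could not read the foot's force or the exact handle angle; I judged both from the picture and the contact height. I also took no final picture of the cup and the plain slab, but no move went close to them.
- **Checks that disagreed:**
  - My first estimate of the jig's position was about 7 mm off along its length. I corrected it before pushing the handle.
  - The fingers briefly touched the clamp arm's top bolt with about 7 N on the way in.
  - The two cameras differed by 2–3 mm in depth. I settled that by lowering by feel.

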